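Hang the lipped bin on the organiser rail

ROBOT

A 7-joint arm with a two-finger parallel gripper is mounted at the origin on the work surface. World frame = base frame: x ahead of the robot, y to its left, z up, the work surface at z = 0. Lengths are in m, angles in rad, forces in N, time in s.
With the tool pointing down it reaches from about 0.425 to 0.875 m from the base axis. Payload 8.4 kg.
Tool frame: the origin (TCP) lies between the finger pads; the fingertips stand 22 mm ahead of it and the grasp point (between the pads) lies 3 mm ahead of it (robot.tcp_to_tips is the distance from the TCP to the fingertips, in m); z points along the fingers, y is the line along which they close (so a half turn about z gives the same grasp; the last joint's range is limited). The gripper opens to 87 mm and grips with 3 to 60 N. Pads are 19 mm wide; open, the fingers measure 117 mm over their backs; the gripper's body (75 mm by 190 mm) begins 51 mm behind the grasp point.
Start: joints at [-1.386, 0.333, 0.04, 1.465, -0.013, 1.343, -0.059], TCP at [0.182, 0.624, 0.245] pointing down, gripper open.
Joint ranges: [-2.58, 2.58], [-0.38, 2.09], [-1.3, 1.39], [0.25, 2.4], [-1.5, 4.64], [0.08, 2.09], [-2.65, 2.65]. Speed limits (rad/s): [2.22, 2.22, 2.79, 2.79, 3.14, 3.14, 3.14].

INTERFACE

Orientations are given as a rotation vector (axis times angle).
In Python, from station import telemetry, read_camera, job_done, robot gives the robot as it stands.
- The arm moves only by the tool arm_command, never from a script. Its argument "motion" is a list of rows, each a list of 4 numbers: the shift along the tool's x, y, z in m, then the turn about the tool's z in rad. A call has 1 to 12 rows; each row shifts and turns the commanded pose from where the row before left it, along the tool's axes as they then stand; what a row does not reach is not made up. A row lasts 1/12 s, in which the tool goes at most 41.7 mm and 7.16 degrees, less where a joint would pass 70% of its speed; a pose out of reach is approached as far as the arm can. A call is refused whole if a number of a shift passes 0.0417 or a number of a turn 0.125, either way. A call with a gripper value outside its range is refused whole. "gripper" is the opening in per cent of the stroke, from 0 (shut) to 100 (fully open), set as the call begins (left out, the last holds). The fingers move at their own pace and stop on an object; "squeeze" is the grip in N (left out, the last holds). Time passes only in rows, so rows that do not move let the fingers close. It gives the time, the measured TCP pose, the force, the opening and the grip force at its end, in the units of the state.
- telemetry.get_state(): the state, without advancing time (a new reading comes with each control period).
- read_camera(name): name is "scene" or "side" or "wrist"; returns a dict with "color" (384x512x3 uint8, red, green, blue), "fx", "fy", "cx", "cy" (pixels), "xyz" and "orientation" of the camera in the world. Camera axes: x right, y down, z forward; pixel columns grow to the right and rows downward; lengths in m; the calibration is good to about 2 mm. A picture is of the moment at which its call begins. There is no depth.
- job_done(): hands the job in; it is judged then, once.
The state is a dict: "t": time; "joint_positions": joint angles; "qd": joint speeds; "joint_torque": joint torques, N m; "ee_pos": TCP position; "ee_rot": TCP orientation; "ft_force": force on the tool from outside, world axes, zero at the start; "wrist_torque": the same for the moment, N m; "opening": finger opening in m; "grasp_force": force on a finger pad.
Only numpy, scipy, OpenCV 4.12 (cv2) and the standard library are available. Lean on these libraries where they do the work, as an engineer would, in place of code of your own. Each camera call takes 0.05 s, during which the arm holds its last target. There are 200 camera calls.

TASK

Hang the empty grey bin that has a lip on the louvered desk organiser: lift it, kept upright, so that its back lip goes over the top rail, let it down gently, and move it along the rail until the tab under the lip drops into the rail's notch and the lip lies fully down on the rail. Feel for the notch without forcing anything, let go of the bin so that it hangs there by itself, and leave the other things on the desk where they are.

Things in the scene. Friction and masses are not known exactly. Their poses are not given: they have to be found in the camera images.
- bin: The lipped bin: open-topped grey plastic, 80 mm deep (its x) x 60 wide (y) x 70 high, walls 3, 0.15 to 0.26 kg, standing on the desk, plain flat sides. Origin: centre of its underside; z up, +x to its back, where the lip is. Lip: a plate 70 wide (y), 4 thick, flush with the rim, sticking out 13 mm behind the back wall; its rear edge carries a flange hanging down 24 mm from the rim.
- lip (a point): On the bin, at x 44.5, y 0, z 66 mm in its frame (axes alike): middle of the lip's underside. Back wall (outer face x = 40) and flange form a downward-open channel, x 40 to 48 mm at the top, 40 to about 49 at its mouth (z = 46).
- tab (a point): On the bin, at x 44.5, y 0, z 58 mm in its frame: middle of the underside of the tab, a solid block 16 mm wide (y) that fills the channel under the middle of the lip and reaches 8 mm below the lip's underside.
- panel: Louvered organiser panel, light grey metal, fixed to the desk. Origin: its middle at desk height; z up, y along it, front (-x) to the robot. 410 mm wide; foot plate x -45 to 45 mm, 6 thick; louvres up to 80 mm, front edges at x = -2.5; side posts at y = +-197, 124 high. Above stands the rail: an upright aluminium strip 4 mm thick (x -2 to 2), 270 long, top edge 125 up, clear on both sides down to 86.
- rail (a point): On the panel at x 0, y 0, z 125 mm (axes alike): rail top height over the panel's middle. It does NOT follow the strip, which sits in a stiff channel, its middle up to 50 mm either way along y: differs each time, not measured, to be seen or felt; stays put below about 100 N. The strip's one square notch, in the middle of its top edge, is 20 mm long (y), 12 deep.
- rail_end (a point): On the panel at x 0, y 75, z 125 mm: there is rail at least from y -75 to 75. Tab on the plain edge: lip 8 mm too high (133); the bin hangs so, leaning a few degrees if loose, and slides along at 3 to 9 N. At the notch the tab drops and blocks sliding (2 mm play); it often sticks half-way until the lip is pressed down on the edge (under 15 N). More than 40 N on rail or panel does damage.
- tray: A plain open tray WITHOUT a lip, 80 x 60 x 45 mm high, origin at the centre of its underside; a bystander
- mouse: A black computer mouse, 105 x 58 x 30 mm; a bystander. Origin: centre of its underside.
- stapler: A black stapler, 150 x 38 x 45 mm; a bystander. Origin: centre of its underside.
- mug: A white mug, 76 mm across, 85 mm high; a bystander. Origin: centre of its underside.
- glue: A small white bottle standing behind the panel, 30 mm across, 85 mm high; a bystander, easily knocked over. Origin: centre of its underside.
- eraser: A white eraser, 45 x 22 x 14 mm, lying behind the panel; a bystander. Origin: centre of its underside.
- scale: A drafting scale (ruler), 300 x 26 x 18 mm, lying on the left of the desk; a bystander. Origin: centre of its underside.
Not all that is in view belongs to the job. What is shaped like the bin but red is not meant.

How it is judged:
By the outcome, as a careful person would: the job done as asked, in the order asked, and still so for the second after the job is handed in, with the robot touching nothing.
It also fails if it takes over 61 s, if anything falls off the work surface, if the arm or the gripper's body presses on something with over 40 N, if the wrist force passes 120 N, or if a joint passes its speed limit or range.

## Working session

There is one attempt and no reset: what is moved stays moved. The work goes in short steps, Python scripts to look and compute and a tool call to move; the robot and the scene stay as the last step left them, time stands still between calls to the robot, and variables do not carry over. Pictures are saved under pics/ and viewed, at most 10 in all, crops included, and the job is handed in when it is done.

Besides the shell and the picture viewer there is one more tool, called after "Request:" in YAML: its name, and indented under it one key for each argument. arm_command: Moves the arm, as the interface text tells. Its arguments: {"type":"object","properties":{"motion":{"type":"array"},"gripper":{"type":"number"},"squeeze":{"type":"number"}},"required":["motion"]}

```bash
mkdir -p pics; cat > h.py <<'E'
import numpy as np, cv2
from scipy.spatial.transform import Rotation as R
from station import telemetry, read_camera, job_done, robot
def cam(n):
    c=read_camera(n); o=np.array(c["orientation"],float)
    c["R"]=R.from_rotvec(o).as_matrix() if o.size==3 else (R.from_quat(o).as_matrix() if o.size==4 else o.reshape(3,3))
    return c
def save(c,f,crop=None,s=1):
    im=c["color"][:,:,::-1]
    if crop: x0,y0,x1,y1=crop; im=im[y0:y1,x0:x1]
    cv2.imwrite("pics/"+f,cv2.resize(im,None,fx=s,fy=s,interpolation=cv2.INTER_CUBIC))
def at_z(c,u,v,z):
    d=c["R"]@np.array([(u-c["cx"])/c["fx"],(v-c["cy"])/c["fy"],1]); p=np.array(c["xyz"])
    return p+d*(z-p[2])/d[2]
def proj(c,P):
    q=(np.array(P)-c["xyz"])@c["R"]
    return np.array([c["fx"]*q[...,0]/q[...,2]+c["cx"],c["fy"]*q[...,1]/q[...,2]+c["cy"]]).T
E
python3 - <<'E'
from h import *
for n in("scene","side"):
    c=cam(n); save(c,n+"0.png",s=1.5); print(n,c["xyz"],c["orientation"],c["fx"],c["cx"],c["cy"]); np.save(n,c,allow_pickle=True)
s=telemetry.get_state(); print(s)
E
```

```text
scene [ 1.23067307 -0.31507623  0.73344964] [-1.98454299 -1.19839     0.54902707] 390.20948422724797 259.1197212988577 191.2005135830297
side [0.41767575 1.16702056 1.24056114] [-0.10406053  2.86853908 -1.15495731] 480.10392535208325 261.02112636606245 185.16048468870736
{'t': 0.1, 'joint_positions': array([-1.38623596,  0.33385403,  0.03990901,  1.46616665, -0.01341105,
        1.34330516, -0.05852359]), 'qd': array([ 0.00020692, -0.00269532,  0.00053586, -0.00049229,  0.00056947,
        0.00155004,  0.00061921]), 'joint_torque': array([ 3.99860524e-03, -6.57817984e+01,  1.33988477e+00, -4.04712760e+01,
       -5.98286698e-02,  4.09126282e-02,  4.24724089e-05]), 'ee_pos': array([0.18191036, 0.62362247, 0.24374769]), 'ee_rot': array([-4.44337304e-01, -3.10990039e+00,  2.29762236e-03]), 'ft_force': array([-0.03981305, -0.45992538, -0.19735653]), 'wrist_torque': array([0.02075978, 0.0210804 , 0.03175543]), 'grasp_force': 0.0, 'opening': 0.08692674815617242}
```

View pics/scene0.png

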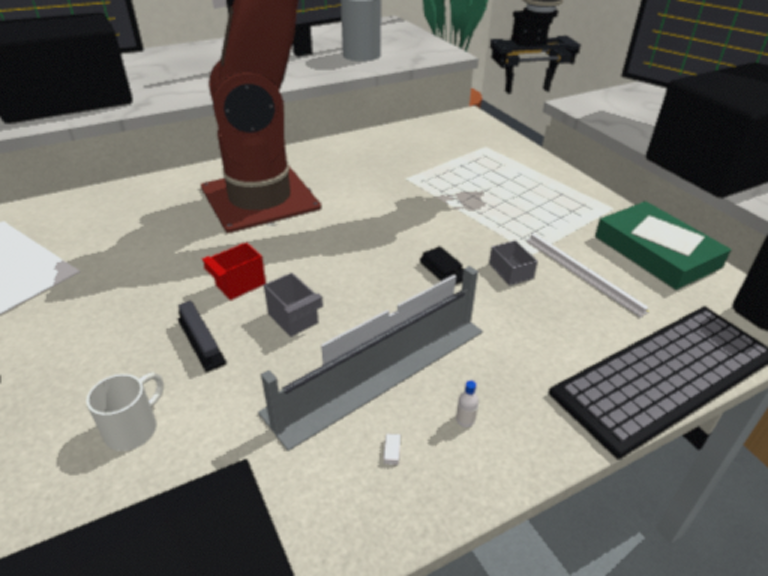

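View pics/side0.png

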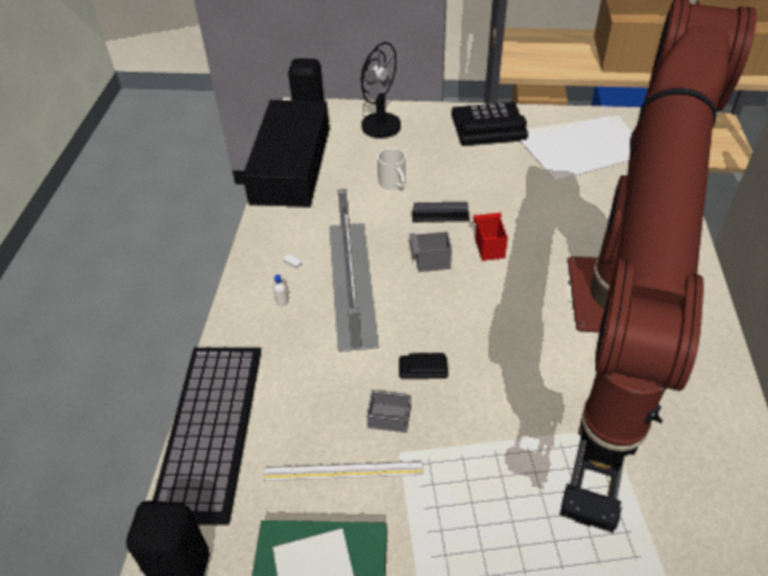

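Candidates in the scene picture, enlarged px: grey box with a lip at (293,304), red lipped one at (235,270) (excluded: red), and grey lipless tray at (513,262). I choose (293,304). The rail notch shows near (392,313). Next, close crops.

```bash
python3 - <<'E'
from h import *
a=np.load("scene.npy",allow_pickle=True).item();b=np.load("side.npy",allow_pickle=True).item()
A=a["color"][:,:,::-1][165:265,165:335]; B=b["color"][:,:,::-1][115:245,210:320]
cv2.imwrite("pics/c1.png",cv2.resize(A,(800,470),interpolation=cv2.INTER_CUBIC))
cv2.imwrite("pics/c2.png",cv2.resize(B,(508,600),interpolation=cv2.INTER_CUBIC))
E
```

```text
(no output)
```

View pics/c1.png

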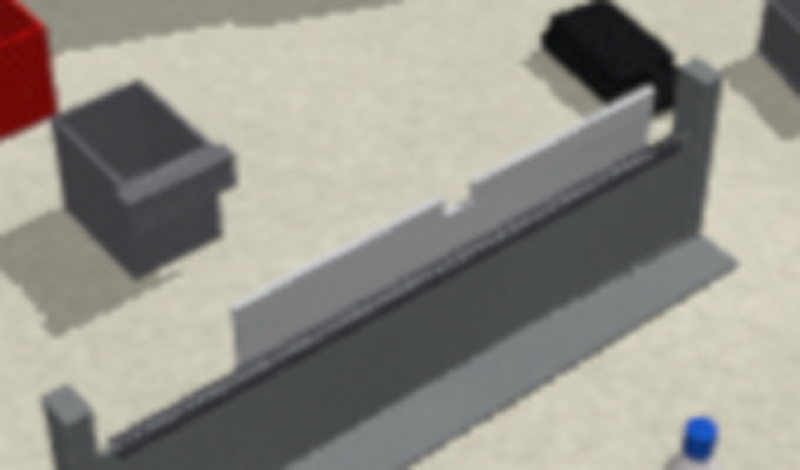

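View pics/c2.png

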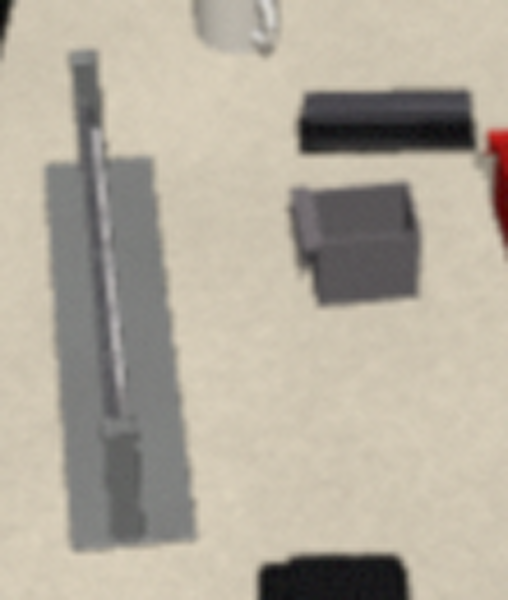

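```bash
cat > fit.py <<'E'
from h import *
from scipy.optimize import least_squares
a=np.load("scene.npy",allow_pickle=True).item();b=np.load("side.npy",allow_pickle=True).item()
S=lambda *p:np.array(p)/4.706+[165,165]
D=lambda *p:np.array(p)/4.618+[210,115]
def tf(q,P): c,s=np.cos(q[2]),np.sin(q[2]); P=np.array(P,float)/1000; return np.c_[q[0]+c*P[:,0]-s*P[:,1],q[1]+s*P[:,0]+c*P[:,1],P[:,2]]
# bin
bs=[(-40,30,70),(-40,-30,70),(53,-35,70),(53,35,70),(40,-30,0),(40,30,0)]
us=S((137,82),(55,118),(118,186),(228,150),(140,278),(220,237))
bd=[(-40,30,70),(-40,-30,70),(-40,30,0),(40,30,0),(53,-35,70)]
ud=D((417,233),(408,183),(417,296),(320,304),(293,188))
f=lambda q:np.r_[proj(a,tf(q,bs))-us,proj(b,tf(q,bd))-ud].ravel()
r=least_squares(f,[.5,-.1,0],loss="soft_l1"); print("bin",r.x.round(4)); print(f(r.x).reshape(-1,2).round(1).tolist())
ps=lambda q:[(0,q[3]*1e3-135,125),(0,q[3]*1e3+135,125),(2,q[3]*1e3-10,125),(2,q[3]*1e3+10,125)]
pus=S((237,307),(652,88),(442,202),(472,185))
pd=[(45,-205,6),(-45,-205,6),(-45,205,6),(45,205,6)]; pud=D((46,163),(152,158),(195,540),(70,550))
g=lambda q:np.r_[proj(a,tf(q,ps(q)))-pus,proj(b,tf(q,pd))-pud,proj(b,tf(q,ps(q)[:2]))-D((95,130),(122,415))].ravel()
r=least_squares(g,[.65,0,0,0],loss="soft_l1"); print("panel",r.x.round(4)); print(g(r.x).reshape(-1,2).round(1).tolist())
print("rail mid",tf(r.x,[(0,r.x[3]*1e3,125)]))
E
python3 fit.py
```

```text
bin [ 0.4423 -0.0833  0.1667]
[[0.6, -2.2], [-1.4, -1.7], [1.1, 3.0], [1.0, 0.0], [-1.9, -0.4], [0.0, -0.8], [0.6, -0.3], [0.1, -0.9], [-0.2, 0.1], [-1.2, -0.0], [-0.8, -1.0]]
panel [0.6302 0.0037 0.1846 0.0232]
[[-1.2, -1.2], [-0.3, -1.1], [0.2, -1.6], [0.4, -1.4], [-0.9, 0.3], [-0.5, -0.6], [-0.1, -0.1], [-0.6, 0.3], [-0.4, -1.1], [-1.1, -6.9]]
rail mid [[0.6259512  0.02647302 0.125     ]]
```

```bash
cat >> h.py <<'E'
def go(p,yaw=None):
    s=telemetry.get_state(); M=R.from_rotvec(s["ee_rot"]).as_matrix(); d=M.T@(np.array(p)-s["ee_pos"])
    print("t",round(s["t"],2),"pos",s["ee_pos"].round(4),"F",s["ft_force"].round(1),"shift mm",(d*1e3).round(1),"tiltz",M[:,2].round(3))
    ya=np.arctan2(M[1,1],M[0,1]); print("tool y yaw",ya.round(4), "tool x yaw",np.arctan2(M[1,0],M[0,0]).round(4))
    if yaw is not None:
        w=(yaw+np.pi/2-ya+np.pi/2)%np.pi-np.pi/2; print("turn about tool z (y along bin y at yaw)",round(-w,4))
E
python3 - <<'E'
from h import *
go([.43,.38,.25],.1667); go([.445,-.083,.25],.1667)
a=np.load("scene.npy",allow_pickle=True).item();b=np.load("side.npy",allow_pickle=True).item()
for p in((300,152),(475,152),(300,92),(472,92)): print("stapler",at_z(b,p[0]/4.618+210,p[1]/4.618+115,.0 if p[1]>100 else .045).round(3))
E
```

```text
t 0.1 pos [0.1819 0.6236 0.2437] F [-0.  -0.5 -0.2] shift mm [-306.4 -164.4   -6. ] tiltz [-0.    -0.001 -1.   ]
tool y yaw 1.287 tool x yaw 2.8578
turn about tool z (y along bin y at yaw) -0.4505
t 0.1 pos [0.1819 0.6236 0.2437] F [-0.  -0.5 -0.2] shift mm [-450.4 -604.7   -5.3] tiltz [-0.    -0.001 -1.   ]
tool y yaw 1.287 tool x yaw 2.8578
turn about tool z (y along bin y at yaw) -0.4505
stapler [ 0.499 -0.224  0.   ]
stapler [ 0.353 -0.233  0.   ]
stapler [ 0.5   -0.249  0.045]
stapler [ 0.358 -0.257  0.045]
```

Request:
arm_command:
  motion:
    - [-0.0306,-0.0164,0,0]
    - [-0.0306,-0.0164,0,0]
    - [-0.0306,-0.0164,0,0]
    - [-0.0306,-0.0164,0,0]
    - [-0.0306,-0.0164,0,0]
    - [-0.0306,-0.0164,0,0]
    - [-0.0306,-0.0164,0,0]
    - [-0.0306,-0.0164,0,0]
    - [-0.0306,-0.0164,0,0]
    - [-0.0306,-0.0164,0,0]
  gripper: 100

```text
t: 0.93
ee_pos: [0.4307, 0.3793, 0.2443]
ee_rot: [-0.444, -3.11, 0.001]
ft_force: [0.5, 0.4, 0.0]
opening: 0.087
grasp_force: 0.0
```

Request:
arm_command:
  motion:
    - [-0.012,-0.0367,0,0]
    - [-0.012,-0.0367,0,0]
    - [-0.012,-0.0367,0,0]
    - [-0.012,-0.0367,0,0]
    - [-0.012,-0.0367,0,0]
    - [-0.012,-0.0367,0,0]
    - [-0.012,-0.0367,0,0]
    - [-0.012,-0.0367,0,0]
    - [-0.012,-0.0367,0,0]
    - [-0.012,-0.0367,0,0]
    - [-0.012,-0.0367,0,0]
    - [-0.012,-0.0367,0,0]

```text
t: 1.93
ee_pos: [0.4442, -0.0842, 0.2445]
ee_rot: [0.444, 3.11, 0.001]
ft_force: [1.6, 0.3, 0.2]
opening: 0.0868
grasp_force: 0.0
```

Request:
arm_command:
  motion:
    - [0,0,0,-0.1125]
    - [0,0,0,-0.1125]
    - [0,0,0,-0.1125]
    - [0,0,0,-0.1125]
    - [0,0,0,0]
    - [0,0,0,0]

```text
t: 2.43
ee_pos: [0.4446, -0.0822, 0.2444]
ee_rot: [0.255, -3.131, -0.0]
ft_force: [0.1, 0.7, 1.2]
opening: 0.0873
grasp_force: 0.0
```

```bash
python3 - <<'E'
from h import *
go([.445,-.083,.25],.1667)
c=cam("wrist"); np.save("w1",c,allow_pickle=True); save(c,"w1.png",s=1.5); print(c["xyz"],c["orientation"])
B=np.array([.4423,-.0833])
print(proj(c,np.array([[B[0],B[1],.07]])))
E
```

```text
t 2.43 pos [ 0.4446 -0.0822  0.2444] F [0.1 0.7 1.2] shift mm [-0.3 -0.9 -5.6] tiltz [-0.  0. -1.]
tool y yaw 1.7336 tool x yaw -2.9788
turn about tool z (y along bin y at yaw) -0.0039
[ 0.36409438 -0.09668235  0.38553482] [1.89726119 2.23304287 0.33542909]
[[250.28464413 173.00220999]]
```

View pics/w1.png

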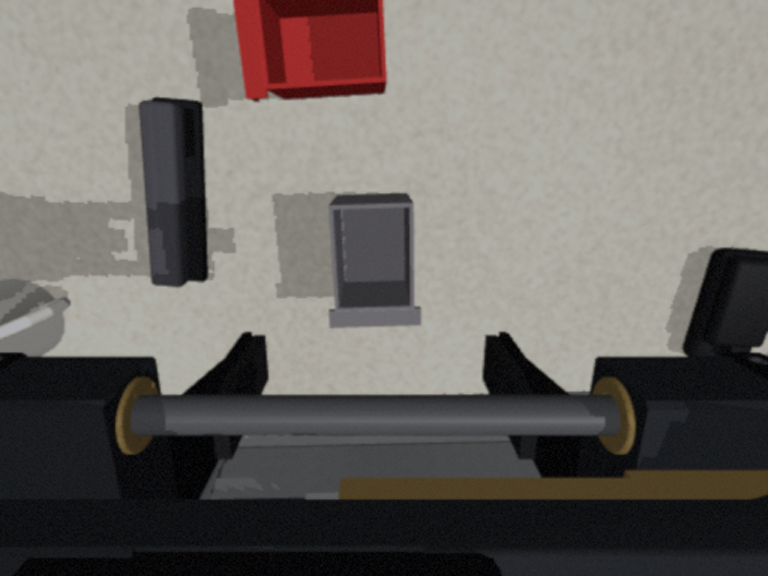

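The wrist view shows the grey bin with rim corners (330,205), (411,205) and lip rear corners (330,327), (420,324), close to where it was predicted. Next I refine the fit.

```bash
cat > fit2.py <<'E'
from fit import *
w=np.load("w1.npy",allow_pickle=True).item()
bw=[(-40,30,70),(-40,-30,70),(53,-35,70),(53,35,70)]; uw=np.array([(411.5,206),(331,206),(330,327),(420,324)])/1.5
q=least_squares(lambda q:(proj(w,tf(q,bw))-uw).ravel(),[.44,-.08,.17]); print("bin wrist",q.x.round(4),q.fun.round(1))
q=q.x
G=tf(q,[(3,0,53)])[0]; print("grasp",G); go(G,q[2])
E
python3 fit2.py | tail -6
```

```text
rail mid [[0.6259512  0.02647302 0.125     ]]
bin wrist [ 0.4429 -0.0851  0.188 ] [ 1.6 -1.5 -1.4 -0.  -0.6  0.7  0.3  1.3]
grasp [ 0.44582537 -0.08450465  0.053     ]
t 2.48 pos [ 0.4446 -0.0822  0.2444] F [-0.3  0.4 -0.4] shift mm [ -0.9  -2.5 191.4] tiltz [-0.  0. -1.]
tool y yaw 1.7331 tool x yaw -2.9793
turn about tool z (y along bin y at yaw) -0.0257
```

Request:
arm_command:
  motion:
    - [-0.001,-0.0025,0,-0.022]
    - [0,0,0.025,0]
    - [0,0,0.025,0]
    - [0,0,0.025,0]
    - [0,0,0.025,0]
    - [0,0,0.025,0]
    - [0,0,0.025,0]
    - [0,0,0.02,0]
    - [0,0,0.012,0]
    - [0,0,0.009,0]
    - [0,0,0,0]

```text
t: 3.4
ee_pos: [0.4451, -0.0845, 0.0521]
ee_rot: [0.292, -3.125, 0.001]
ft_force: [-1.8, 0.1, -0.6]
opening: 0.0872
grasp_force: 0.0
```

Request:
arm_command:
  motion:
    - [0,0,0,0]
    - [0,0,0,0]
    - [0,0,0,0]
    - [0,0,0,0]
    - [0,0,0,0]
    - [0,0,0,0]
    - [0,0,0,0]
    - [0,0,0,0]
  gripper: 0
  squeeze: 20

```text
t: 4.07
ee_pos: [0.4465, -0.0844, 0.0541]
ee_rot: [-0.295, 3.127, 0.001]
ft_force: [-1.8, 0.7, 6.3]
opening: 0.0597
grasp_force: 20.0
```

Request:
arm_command:
  motion:
    - [0,0,-0.01,0]
    - [0,0,-0.02,0]
    - [0,0,-0.02,0]
    - [0,0,-0.02,0]
    - [0,0,-0.02,0]
    - [0,0,-0.02,0]
    - [0,0,-0.01,0]
    - [0,0,0,0]
    - [0,0,0,0]

```text
t: 4.82
ee_pos: [0.4461, -0.0845, 0.1734]
ee_rot: [-0.295, 3.127, 0.001]
ft_force: [0.1, 0.2, -2.1]
opening: 0.0598
grasp_force: 20.0
```

```bash
python3 - <<'E'
from h import *
s=telemetry.get_state(); print(s["opening"],s["grasp_force"],s["wrist_torque"].round(2))
go([.445,-.083,.17],.188)
c=cam("side"); np.save("s2",c,allow_pickle=True); A=c["color"][:,:,::-1][90:270,180:360]
cc=cam("scene"); B=cc["color"][:,:,::-1][120:300,150:330];np.save("a2",cc,allow_pickle=True)
cv2.imwrite("pics/l.png",cv2.resize(np.hstack([A,B]),(800,400),interpolation=cv2.INTER_CUBIC))
E
```

```text
0.059768107002612675 19.993878272362053 [-0.02  0.01  0.  ]
t 4.82 pos [ 0.4461 -0.0845  0.1734] F [ 0.1  0.2 -2.1] shift mm [0.8 1.6 3.4] tiltz [ 0.001  0.001 -1.   ]
tool y yaw 1.7591 tool x yaw -2.9533
turn about tool z (y along bin y at yaw) 0.0003
```

View pics/l.png

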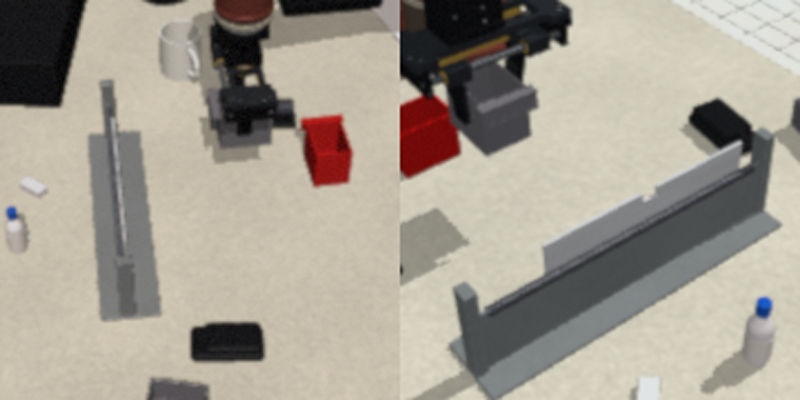

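Held firmly and upright, with the lip toward the panel. Next I move in front of the rail, about 28 mm to the right of the notch, with the flange just above the rail top.

Request:
arm_command:
  motion:
    - [-0.0183,0.006,0,0]
    - [-0.0183,0.006,0,0]
    - [-0.0183,0.006,0,0]
    - [-0.0183,0.006,0,0]
    - [-0.0183,0.006,0,0]
    - [-0.0183,0.006,0,0]
    - [-0.0183,0.006,0,0]
    - [-0.0183,0.006,0,0]
    - [0,0,0.01,0]
    - [0,0,0.01,0]
    - [0,0,0.01,0]
    - [0,0,0,0]

```text
t: 5.92
ee_pos: [0.5786, -0.0108, 0.1404]
ee_rot: [0.293, -3.123, 0.001]
ft_force: [-1.3, -0.1, -1.9]
opening: 0.0599
grasp_force: 20.0
```

```bash
python3 - <<'E'
from h import *
go([.5811,-.0104,.141],.185)
c=cam("side"); A=c["color"][:,:,::-1][100:220,180:300]
cc=cam("scene"); B=cc["color"][:,:,::-1][130:250,180:300]
cv2.imwrite("pics/m.png",cv2.resize(np.hstack([A,B]),(800,400),interpolation=cv2.INTER_CUBIC))
E
```

```text
t 5.92 pos [ 0.5786 -0.0108  0.1404] F [-1.3 -0.1 -1.9] shift mm [-2.5 -0.1 -0.7] tiltz [-0.005 -0.001 -1.   ]
tool y yaw 1.7579 tool x yaw -2.9544
turn about tool z (y along bin y at yaw) 0.0022
```

View pics/m.png

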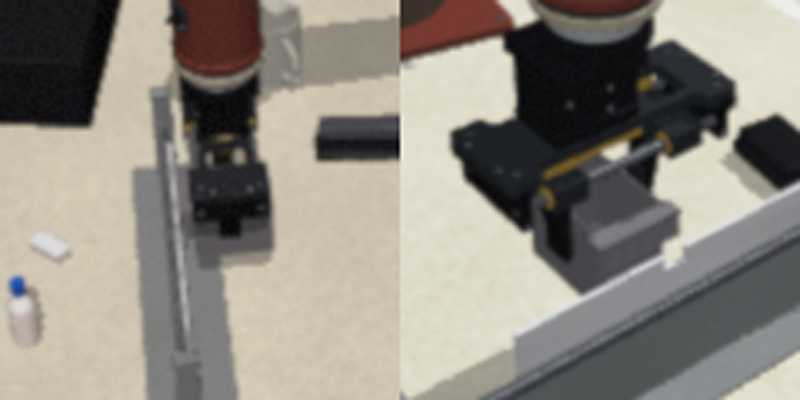

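Flange is above and just in front of the rail; nothing touches. Next I creep forward to feel the strip with the back wall.

Request:
arm_command:
  motion:
    - [-0.002,0,0,0]
    - [-0.002,0,0,0]
    - [-0.002,0,0,0]
    - [-0.002,0,0,0]
    - [-0.002,0,0,0]
    - [0,0,0,0]
    - [0,0,0,0]

```text
t: 6.6
ee_pos: [0.5909, -0.0082, 0.1436]
ee_rot: [0.295, -3.128, 0.0]
ft_force: [-1.0, 0.8, -1.9]
opening: 0.0599
grasp_force: 20.0
```

Request:
arm_command:
  motion:
    - [-0.001,0,0,0]
    - [-0.001,0,0,0]
    - [0,0,0,0]
    - [0,0,0,0]

```text
t: 6.93
ee_pos: [0.5928, -0.0078, 0.1435]
ee_rot: [0.295, -3.128, 0.0]
ft_force: [0.0, 0.4, -2.0]
opening: 0.0601
grasp_force: 20.0
```

Request:
arm_command:
  motion:
    - [-0.001,0,0,0]
    - [-0.001,0,0,0]
    - [0,0,0,0]

```text
t: 7.18
ee_pos: [0.5932, -0.0078, 0.1432]
ee_rot: [0.294, -3.124, -0.001]
ft_force: [-8.1, 0.4, 2.9]
opening: 0.0598
grasp_force: 20.0
```

Contact at x≈0.593. I back off 3.5 mm of command (about 2 mm gap) and lower in stages.

Request:
arm_command:
  motion:
    - [-0.0,0,0,0]
    - [0.0035,0,0,0]
    - [0,0,0,0]
    - [0,0,0,0]

```text
t: 7.52
ee_pos: [0.5915, -0.008, 0.1437]
ee_rot: [-0.295, 3.127, 0.0]
ft_force: [0.1, -0.0, -1.7]
opening: 0.0598
grasp_force: 20.0
```

Request:
arm_command:
  motion:
    - [0,0,0.002,0]
    - [0,0,0.002,0]
    - [0,0,0.002,0]
    - [0,0,0.002,0]
    - [0,0,0.002,0]
    - [0,0,0.002,0]
    - [0,0,0,0]
    - [0,0,0,0]

```text
t: 8.18
ee_pos: [0.5912, -0.0081, 0.1314]
ee_rot: [0.295, -3.127, 0.0]
ft_force: [0.1, 0.2, -2.3]
opening: 0.0597
grasp_force: 20.0
```

Request:
arm_command:
  motion:
    - [0,0,0.002,0]
    - [0,0,0.002,0]
    - [0,0,0.002,0]
    - [0,0,0.0015,0]
    - [0,0,0,0]
    - [0,0,0,0]

```text
t: 8.68
ee_pos: [0.5912, -0.0081, 0.124]
ee_rot: [0.295, -3.127, 0.0]
ft_force: [-0.9, 0.1, -2.7]
opening: 0.0599
grasp_force: 20.0
```

Request:
arm_command:
  motion:
    - [0,0,0.0008,0]
    - [0,0,0.0008,0]
    - [0,0,0.0008,0]
    - [0,0,0,0]
    - [0,0,0,0]

```text
t: 9.1
ee_pos: [0.5913, -0.008, 0.1217]
ee_rot: [0.295, -3.128, 0.0]
ft_force: [0.8, 0.0, -1.5]
opening: 0.0598
grasp_force: 20.0
```

Request:
arm_command:
  motion:
    - [0,0,0.0008,0]
    - [0,0,0.0008,0]
    - [0,0,0.0008,0]
    - [0,0,0,0]
    - [0,0,0,0]

```text
t: 9.52
ee_pos: [0.5918, -0.008, 0.1198]
ee_rot: [-0.295, 3.126, 0.0]
ft_force: [-0.6, 1.3, 5.1]
opening: 0.0598
grasp_force: 20.0
```

Tab is resting on the plain edge (7 N). Now slide toward the notch.

Request:
arm_command:
  motion:
    - [0,0.0015,0,0]
    - [0,0.0015,0,0]
    - [0,0.0015,0,0]
    - [0,0.0015,0,0]
    - [0,0.0015,0,0]
    - [0,0.0015,0,0]
    - [0,0.0015,0,0]
    - [0,0.0015,0,0]
    - [0,0.0015,0,0]
    - [0,0.0015,0,0]
    - [0,0,0,0]

```text
t: 10.43
ee_pos: [0.5887, 0.006, 0.1195]
ee_rot: [-0.294, 3.127, -0.001]
ft_force: [1.6, -3.0, 5.6]
opening: 0.06
grasp_force: 20.0
```

Request:
arm_command:
  motion:
    - [0,0.001,0,0]
    - [0,0.001,0,0]
    - [0,0.001,0,0]
    - [0,0.001,0,0]
    - [0,0.001,0,0]
    - [0,0,0,0]

```text
t: 10.93
ee_pos: [0.5877, 0.0112, 0.1194]
ee_rot: [-0.294, 3.127, -0.001]
ft_force: [-0.1, -4.1, 5.4]
opening: 0.0598
grasp_force: 20.0
```

Request:
arm_command:
  motion:
    - [0,0.001,0,0]
    - [0,0.001,0,0]
    - [0,0.001,0,0]
    - [0,0.001,0,0]
    - [0,0,0,0]

```text
t: 11.35
ee_pos: [0.5859, 0.0169, 0.1184]
ee_rot: [0.297, -3.125, -0.002]
ft_force: [-0.1, 0.2, -1.9]
opening: 0.0602
grasp_force: 20.0
```

Request:
arm_command:
  motion:
    - [0,0.001,0,0]
    - [0,0.001,0,0]
    - [0,0,0,0]

```text
t: 11.6
ee_pos: [0.5859, 0.0184, 0.1187]
ee_rot: [0.297, -3.126, -0.001]
ft_force: [0.3, 0.4, -1.9]
opening: 0.06
grasp_force: 20.0
```

Request:
arm_command:
  motion:
    - [0,0.001,0,0]
    - [0,0.001,0,0]
    - [0,0,0,0]

```text
t: 11.85
ee_pos: [0.5859, 0.0198, 0.1192]
ee_rot: [0.296, -3.127, -0.0]
ft_force: [0.4, 0.9, -2.2]
opening: 0.0598
grasp_force: 20.0
```

The support vanished: the tab is over the notch. Lower gently.

Request:
arm_command:
  motion:
    - [0,0,0.001,0]
    - [0,0,0.001,0]
    - [0,0,0,0]
    - [0,0,0,0]

```text
t: 12.18
ee_pos: [0.586, 0.0194, 0.1172]
ee_rot: [0.295, -3.128, 0.0]
ft_force: [-0.2, 0.0, -2.3]
opening: 0.06
grasp_force: 20.0
```

Request:
arm_command:
  motion:
    - [0,0,0.001,0]
    - [0,0,0.001,0]
    - [0,0,0.001,0]
    - [0,0,0,0]
    - [0,0,0,0]

```text
t: 12.6
ee_pos: [0.586, 0.0194, 0.1142]
ee_rot: [0.295, -3.127, 0.0]
ft_force: [0.3, -0.1, -1.9]
opening: 0.0598
grasp_force: 20.0
```

Request:
arm_command:
  motion:
    - [0,0,0.001,0]
    - [0,0,0.001,0]
    - [0,0,0,0]
    - [0,0,0,0]

```text
t: 12.93
ee_pos: [0.586, 0.0195, 0.1121]
ee_rot: [0.295, -3.128, 0.0]
ft_force: [0.3, 0.4, -1.9]
opening: 0.06
grasp_force: 20.0
```

Request:
arm_command:
  motion:
    - [0,0,0.0006,0]
    - [0,0,0.0006,0]
    - [0,0,0,0]
    - [0,0,0,0]

```text
t: 13.27
ee_pos: [0.5861, 0.0195, 0.1117]
ee_rot: [-0.295, 3.128, 0.001]
ft_force: [-4.6, 0.1, 6.0]
opening: 0.0601
grasp_force: 20.0
```

Request:
arm_command:
  motion:
    - [0,0,0.0006,0]
    - [0,0,0.0006,0]
    - [0,0,0,0]
    - [0,0,0,0]

```text
t: 13.6
ee_pos: [0.5861, 0.0194, 0.1115]
ee_rot: [-0.295, 3.127, 0.002]
ft_force: [-9.4, 0.3, 17.7]
opening: 0.0601
grasp_force: 20.0
```

Lip has hit the edge about 8.4 mm below the plain-edge height, so it is seated. I unload, check the lateral block with a small wiggle, and then look.

Request:
arm_command:
  motion:
    - [0,0,-0.0012,0]
    - [0,0.001,0,0]
    - [0,0.001,0,0]
    - [0,0.001,0,0]
    - [0,0,0,0]

```text
t: 14.02
ee_pos: [0.5858, 0.0202, 0.1116]
ee_rot: [-0.292, 3.127, -0.003]
ft_force: [-2.6, -6.6, 5.9]
opening: 0.0599
grasp_force: 20.0
```

Request:
arm_command:
  motion:
    - [0,-0.001,0,0]
    - [0,-0.001,0,0]
    - [0,-0.001,0,0]
    - [0,0,0,0]
    - [0,0,0,0]

```text
t: 14.43
ee_pos: [0.586, 0.0199, 0.1116]
ee_rot: [0.295, -3.127, -0.001]
ft_force: [-5.4, 1.6, 9.0]
opening: 0.0597
grasp_force: 20.0
```

Request:
arm_command:
  motion:
    - [0,0,-0.0004,0]
    - [0,0,0,0]
    - [0,0,0,0]
    - [0,0,0,0]
    - [0,0,0,0]
    - [0,0,0,0]
    - [0,0,0,0]
    - [0,0,0,0]
    - [0,0,0,0]
    - [0,0,0,0]
  gripper: 100

```text
t: 15.27
ee_pos: [0.5861, 0.0195, 0.1115]
ee_rot: [0.295, -3.128, 0.0]
ft_force: [0.4, -0.6, -0.1]
opening: 0.0868
grasp_force: 0.0
```

Request:
arm_command:
  motion:
    - [0,0,-0.01,0]
    - [0,0,-0.015,0]
    - [0,0,-0.02,0]
    - [0,0,-0.02,0]
    - [0,0,-0.02,0]
    - [0,0,-0.02,0]
    - [0.03,0,-0.02,0]
    - [0.03,0,-0.01,0]
    - [0.03,0,-0.01,0]
    - [0.03,0,0,0]
    - [0,0,0,0]

```text
t: 16.18
ee_pos: [0.4647, -0.0049, 0.2579]
ee_rot: [-0.292, 3.127, 0.006]
ft_force: [1.0, 0.3, -0.4]
opening: 0.0874
grasp_force: 0.0
```

```bash
python3 - <<'E'
from h import *
go([.58,0,.2],.185)
c=cam("side"); A=c["color"][:,:,::-1][100:220,180:300]
cc=cam("scene"); B=cc["color"][:,:,::-1][150:270,190:310]; np.save("a3",cc,allow_pickle=True)
cv2.imwrite("pics/n.png",cv2.resize(np.hstack([A,B]),(800,400),interpolation=cv2.INTER_CUBIC))
E
```

```text
t 16.18 pos [ 0.4647 -0.0049  0.2579] F [ 1.   0.3 -0.4] shift mm [-114.1  -16.8   57.9] tiltz [ 0.001  0.004 -1.   ]
tool y yaw 1.7568 tool x yaw -2.9556
turn about tool z (y along bin y at yaw) 0.001
```

View pics/n.png

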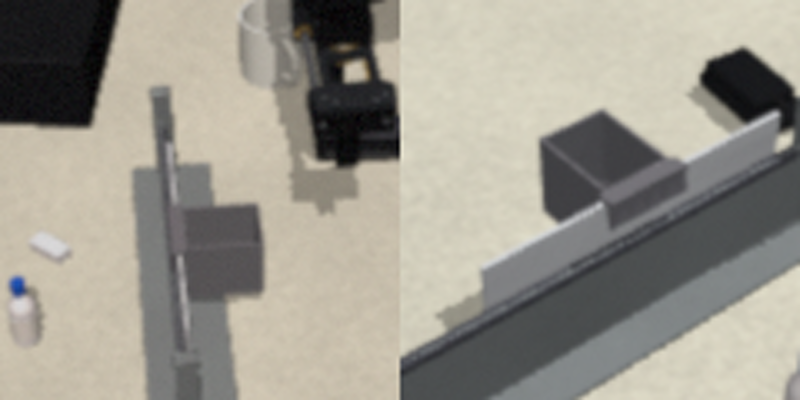

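```bash
python3 - <<'E'
from h import *
a=np.load("a3.npy",allow_pickle=True).item()
u=np.array([.983,.185]);v=np.array([-.185,.983]);b=np.array([.5861,.0195])-.0035*u
for z in(.129,.137):
    P=[np.r_[b+x*u+y*v,z] for x,y in((53,-35),(53,35),(-40,-30),(-40,30)) for x,y in[(x/1e3,y/1e3)]]
    print(z,((proj(a,np.array(P))-[190,150])*3.333+[400,0]).round().tolist())
E
```

```text
0.129 [[609.0, 203.0], [686.0, 163.0], [537.0, 133.0], [601.0, 102.0]]
0.137 [[609.0, 195.0], [687.0, 154.0], [536.0, 125.0], [601.0, 94.0]]
```

The last picture shows the lip's rear corners at about (606,202) and (685,162), and the front rim at (541,140) and (601,110). This matches the seated height (129 mm), so I hand in.

```bash
python3 -c "
from h import *
print(job_done())"
```

```text
the job is handed in; nothing more can be done
None
```

The grey lipped bin hangs by itself on the rail, tab in the notch and lip fully down, by both the felt 8 mm drop and the last pictures. The gripper is clear, nothing else on the desk was touched, and I handed the job in at about 16 s.

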